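# Stand the potted plants in their saucers

### The job

Watering comes next and no water may run out onto the music gear, so stand each of the four planted pots in the black saucer that fits it: round pots in round saucers, square in square, the large in the large and the small in the small, each flat on the saucer's floor with the square pots turned in line with their saucers. Keep the pots upright and set them down rather than dropping them, and leave the saucers and the two empty pots where they stand.

Things in the scene. Friction and masses are not known exactly. Their poses are not given: they have to be found in the camera images.
- pot_round_large: Large round red plastic pot, filled with soil and planted with a leafy rosette. 58 mm high, foot 50 mm across, tapering out to an upright collar 66 mm across over the top 16 mm, where it is best gripped; the plant stands up to 20 mm above the rim, within the collar's width. About 0.2 kg. Origin: centre of its underside; z points up.
- pot_round_small: Small round red plastic pot, filled with soil and planted with a ribbed ball cactus. 48 mm high, foot 30 mm across, upright collar 48 mm across over the top 14 mm; the plant stands up to 20 mm above the rim, within the collar's width. About 0.08 kg. Origin: centre of its underside; z points up.
- pot_square_large: Large square red plastic pot, filled with soil and planted with a ribbed ball cactus. 58 mm high, foot 50 mm square, upright collar 64 mm square over the top 16 mm; the plant stands up to 20 mm above the rim, within the collar's width. About 0.2 kg. Origin: centre of its underside; z points up. x and y run parallel to its sides (a quarter turn looks the same).
- pot_square_small: Small square red plastic pot, filled with soil and planted with a leafy rosette. 48 mm high, foot 30 mm square, upright collar 46 mm square over the top 14 mm; the plant stands up to 20 mm above the rim, within the collar's width. About 0.08 kg. Origin: centre of its underside; z points up. x and y run parallel to its sides (a quarter turn looks the same).
- saucer_round_large: Large round black plastic saucer, loose on the table: flat floor 68 mm across inside and 3 mm thick, rim 11 mm high and 80 mm across outside. Origin: centre of its underside; z points up. The small things lying among the pots and saucers (a white sensor box, a pickup, a plug coupler) are under 20 mm high.
- saucer_round_small: Small round black plastic saucer, loose on the table: flat floor 46 mm across inside and 3 mm thick, rim 11 mm high and 58 mm across outside. Origin: centre of its underside; z points up.
- saucer_square_large: Large square black plastic saucer, loose on the table: flat floor 66 mm square inside and 3 mm thick, rim 11 mm high and 72 mm square outside. Origin: centre of its underside; z points up. x and y run parallel to its sides (a quarter turn looks the same).
- saucer_square_small: Small square black plastic saucer, loose on the table: flat floor 46 mm square inside and 3 mm thick, rim 11 mm high and 52 mm square outside. Origin: centre of its underside; z points up. x and y run parallel to its sides (a quarter turn looks the same).
- empty_round_small: Empty small round red pot (no soil, no plant), 48 mm high and 48 mm across the rim; to be left standing where it is. Origin: centre of its underside; z points up.
- empty_square_large: Empty large square red pot (no soil, no plant), 58 mm high and 64 mm square at the rim; to be left standing where it is. Origin: centre of its underside; z points up. x and y run parallel to its sides (a quarter turn looks the same).
Things that resemble listed ones, but are neither listed nor needed, are in the scene too. Leave any pink, purple or turquoise look-alike of the saucer_square_small alone.

How it is judged:
By the outcome, as a careful person would: the job done as asked, in the order asked, and still so for the second after the job is handed in, with the robot touching nothing.
It also fails if it takes over 115 s, if anything falls off the work surface, if the arm or the gripper's body presses on something with over 40 N, if the wrist force passes 120 N, or if a joint passes its speed limit or range.

### The arm

A 6-joint arm with a two-finger parallel gripper is mounted at the origin on the work surface. World frame = base frame: x ahead of the robot, y to its left, z up, the work surface at z = 0. Lengths are in m, angles in rad, forces in N, time in s.
With the tool pointing down it reaches from about 0.325 to 0.85 m from the base axis. Payload 15.5 kg.
Tool frame: the origin (TCP) lies midway between the tips of the shut fingers; the grasp point (between the pads) lies 19 mm behind it; z points along the fingers, y is the direction in which the jaws open and shut (so a half turn about z gives the same grasp; the last joint's range is limited). The gripper opens to 91 mm and grips with 3 to 60 N. Pads are 32 mm wide; open, the fingers measure 118 mm over their backs; the gripper's body (76 mm by 178 mm) begins 60 mm behind the grasp point.
Start: joints at [1.065, 0.494, 1.345, -0, 1.302, -0.096], TCP at [0.25, 0.573, 0.214] pointing down, gripper open.
Joint ranges: [-2.91, 2.91], [-0.82, 2.16], [0.22, 2.67], [-1.22, 4.37], [0.12, 2.79], [-3.08, 3.08]. Speed limits (rad/s): [1.89, 1.89, 2.57, 3.01, 3.01, 3.01].

### API

Orientations are given as a rotation vector (axis times angle).
In Python, from workcell import read_state, camera, job_done gives the robot as it stands.
- The arm moves only by the shell command python3 -m handwheel 'ROWS' [FORCE]. ROWS is text: rows parted by semicolons, each of 5 numbers parted by spaces: the gripper command: -1 is shut, 1 is fully open, values between are in proportion, then the shift along the tool's x, y, z in cm, then the turn about the tool's z in degrees. In form: hand x y z roll; .... A call has 1 to 20 rows; each row is the pose to reach, as a shift and turn from the pose measured when the call began, along the tool's axes at that moment; what a row does not reach only later rows make up. A row lasts 1/8 s, in which the tool goes at most 62.5 mm and 10.7 degrees, less where a joint would pass 70% of its speed; a pose out of reach is approached as far as the arm can. A call with a gripper value outside its range is refused whole. The fingers move at their own pace and stop on an object; FORCE is the grip in N (left out, the last holds). Time passes only in rows, so rows that repeat a pose let the fingers close. It gives the time, the measured TCP pose, the force and the opening at its end, in the units of the state.
- read_state(): the state, without advancing time (a new reading comes with each control period).
- camera(name): name is "scene" or "top" or "wrist"; returns a dict with "color" (480x640x3 uint8, red, green, blue), "camera_matrix" (3x3 intrinsics, pixels), "extrinsics" (4x4, takes a point from camera to world coordinates); the wrist camera has in their place "tool_from_camera" (4x4, takes a point from camera to tool coordinates, whose origin is the TCP and whose axes are the flange's). Camera axes: x right, y down, z forward; pixel columns grow to the right and rows downward; lengths in m; the calibration is good to about 2 mm. A picture is of the moment at which its call begins: read the wrist's pose just before it. There is no depth.
- job_done(): hands the job in, once; it reports no verdict.
The state is a dict: "time": time; "q": joint angles; "joint_vel": joint speeds; "joint_torque": joint torques, N m; "position": TCP position; "orientation": TCP orientation; "force": force on the tool from outside, world axes, zero at the start; "wrist_torque": the same for the moment, N m; "gripper_width": finger opening in m.
Only numpy, scipy, OpenCV 4.12 (cv2) and the standard library are available. Lean on these libraries where they do the work, as an engineer would, in place of code of your own. Each camera call takes 0.05 s, during which the arm holds its last target.

## Working session

There is one attempt and no reset: what is moved stays moved. The work goes in short steps, Python scripts to look and compute and a shell command to move; the robot and the scene stay as the last step left them, time stands still between calls to the robot, and variables do not carry over. Pictures are saved under pics/ and viewed, and the job is handed in when it is done.

```bash
ls; mkdir -p pics; python3 - <<'E'
from workcell import read_state,camera
import cv2,numpy as np
s=read_state();print({k:np.round(v,4).tolist() for k,v in s.items()})
for n in("scene","top","wrist"):
    c=camera(n);cv2.imwrite(f"pics/{n}0.png",c["color"][:,:,::-1])
    for k in c:
        if k!="color":print(n,k,np.round(c[k],4).tolist())
E
```

```text
pics
{'time': 0.0, 'q': [1.0645, 0.4942, 1.3462, -0.0, 1.3025, -0.0955], 'joint_vel': [0.0008, 0.001, -0.0015, -0.0008, 0.001, 0.0004], 'joint_torque': [-0.0002, -87.8824, -38.1863, 0.0707, 0.0532, -0.0003], 'position': [0.2494, 0.5726, 0.2133], 'orientation': [-0.6406, -3.0752, 0.0019], 'force': [0.2502, 0.1045, -0.4965], 'wrist_torque': [0.0398, -0.026, -0.0022], 'gripper_width': 0.0911}
scene camera_matrix [[494.1118, 0.0, 313.0609], [0.0, 494.1118, 244.7522], [0.0, 0.0, 1.0]]
scene extrinsics [[0.4298, 0.7345, -0.5251, 1.0656], [0.9029, -0.3509, 0.2482, -0.311], [-0.0019, -0.5808, -0.814, 0.9153], [0.0, 0.0, 0.0, 1.0]]
top camera_matrix [[585.5334, 0.0, 324.2033], [0.0, 585.5334, 224.055], [0.0, 0.0, 1.0]]
top extrinsics [[-0.0145, -0.9976, 0.0676, 0.4058], [-0.9998, 0.0137, -0.0131, -0.014], [0.0121, -0.0678, -0.9976, 1.713], [0.0, 0.0, 0.0, 1.0]]
wrist camera_matrix [[370.8309, 0.0, 311.5584], [0.0, 370.8309, 240.0649], [0.0, 0.0, 1.0]]
wrist tool_from_camera [[-0.0002, -0.9547, -0.2974, 0.085], [1.0, -0.0002, -0.0001, -0.0005], [0.0001, -0.2974, 0.9547, -0.1705], [0.0, 0.0, 0.0, 1.0]]
```

View pics/scene0.png

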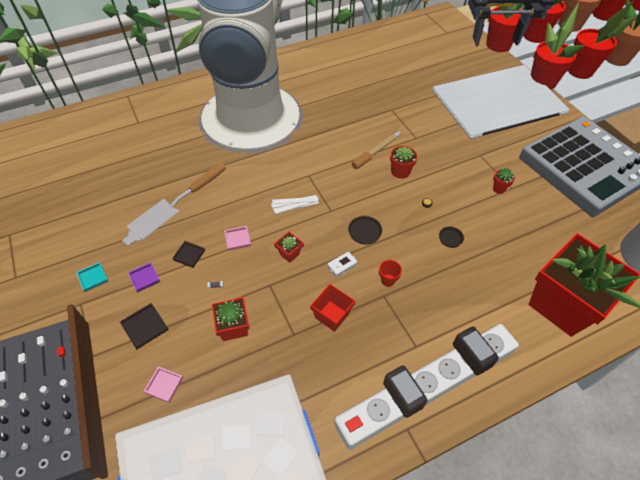

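View pics/top0.png

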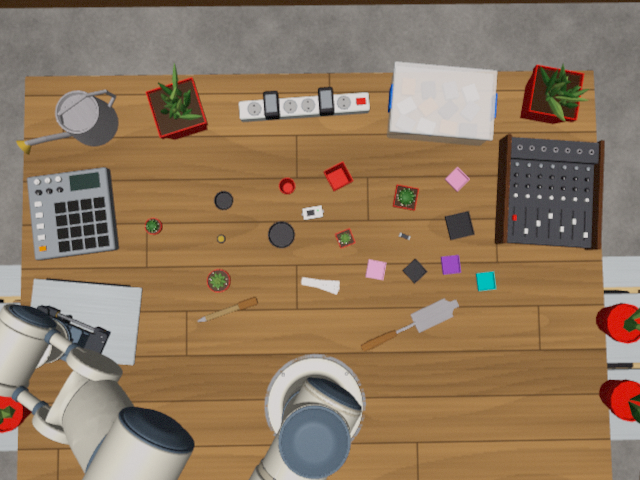

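View pics/wrist0.png

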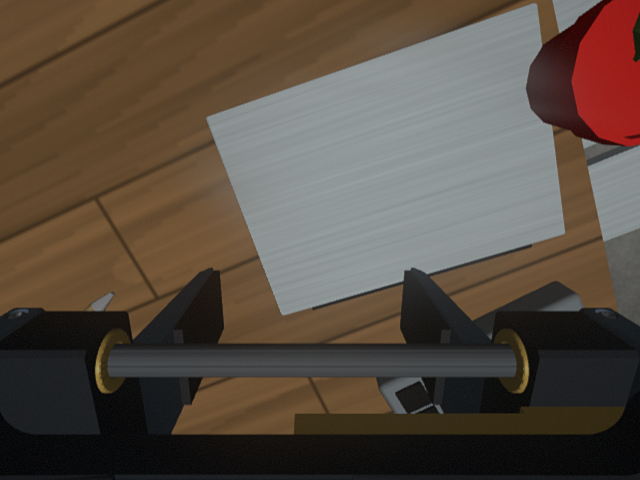

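The top view shows the planted pots as round large (218,281), round small (153,226), square large (405,197) and square small (344,238). The black saucers are round large (282,235), round small (223,200), square large (459,225) and square small (415,271).

Look-alikes:
- Empty pots at (287,186) and (338,176).
- Pink squares at (376,270) and (457,179), purple at (450,264), turquoise at (486,281).
- Big planters at the table edge.

Next I'll measure all of these.

```bash
cat > h.py <<'E'
import numpy as np,cv2
from scipy.spatial.transform import Rotation as R
from workcell import read_state,camera
def view(n):
    s=read_state(); c=camera(n)
    if "extrinsics" in c: T=c["extrinsics"]
    else:
        W=np.eye(4);W[:3,:3]=R.from_rotvec(s["orientation"]).as_matrix();W[:3,3]=s["position"];T=W@c["tool_from_camera"]
    return c["color"],np.array(c["camera_matrix"]),np.array(T)
def cast(px,K,T,z):
    px=np.atleast_2d(np.asarray(px,float))
    d=np.c_[(px-K[[0,1],2])/K[[0,1],[0,1]],np.ones(len(px))]@T[:3,:3].T
    return T[:3,3]+d*((z-T[2,3])/d[:,2])[:,None]
def proj(p,K,T):
    q=np.linalg.inv(T)@np.r_[p,1]; return (K@(q[:3]/q[2]))[:2]
def masks(img):
    h=cv2.cvtColor(img,cv2.COLOR_RGB2HSV)
    red=((h[...,0]<6)|(h[...,0]>174))&(h[...,1]>150)&(h[...,2]>60)
    green=(h[...,0]>30)&(h[...,0]<85)&(h[...,1]>60)
    black=(h[...,2]<75)&(img.max(2).astype(int)-img.min(2)<40)
    return red.astype(np.uint8),green.astype(np.uint8),black.astype(np.uint8)
def tool(p,yaw=None):
    "shift in tool axes (cm) to bring TCP to p"
    s=read_state();M=R.from_rotvec(s["orientation"]).as_matrix()
    return (M.T@(np.array(p)-s["position"])*100).round(2), np.degrees(np.arctan2(M[1,0],M[0,0])).round(2)
def blobs(img,K,T,kind,z,roi=None,amin=40):
    r,g,b=masks(img)
    m=b if kind=="black" else cv2.morphologyEx(r|g,cv2.MORPH_CLOSE,np.ones((3,3),np.uint8))
    out=[]
    for c in cv2.findContours(m,cv2.RETR_EXTERNAL,cv2.CHAIN_APPROX_NONE)[0]:
        if cv2.contourArea(c)<amin: continue
        u=c.reshape(-1,2).mean(0)
        if roi and not(roi[0]<u[0]<roi[2] and roi[1]<u[1]<roi[3]): continue
        w=cast(c.reshape(-1,2),K,T,z)[:,:2]
        w32=(w*1000).astype(np.float32)
        (cx,cy),(a,bb),th=cv2.minAreaRect(w32)
        out.append((u.round(),np.round([cx,cy],1),np.round([a,bb],1),round(th,1),np.round(cv2.minEnclosingCircle(w32)[0],1),round(cv2.contourArea(cv2.convexHull(w32))/(a*bb),2)))
    return out
E
python3 - <<'E'
from h import *
i,K,T=view("top")
for k,z in(("black",.011),("red",.055)):
    print(k)
    for o in blobs(i,K,T,k,z,(130,160,500,300)):print(*o)
cv2.imwrite("pics/topcrop.png",cv2.resize(i[150:310,130:500,::-1],None,fx=2.1,fy=2.1,interpolation=cv2.INTER_CUBIC))
E
```

```text
black
[414. 270.] [ 382.3 -296.5] [49.  49.6] 43.8 [ 382.3 -296.6] 0.97
[281. 234.] [492.4  91.1] [72.7 72.8] 89.2 [493.3  90.3] 0.81
[459. 225.] [ 512.6 -430.2] [67.8 71.4] 12.3 [ 512.9 -430.1] 0.98
[223. 200.] [594.  256.3] [49.5 49.9] 89.8 [595.2 257.3] 0.82
red
[215. 282.] [361.9 272.6] [51.3 51.2] 58.6 [362.6 268.8] 0.84
[345. 238.] [478.  -93.5] [43.2 44.3] 20.9 [477.7 -92.7] 0.97
[153. 226.] [520.6 448.4] [42.7 45.1] 0.2 [520.9 448.3] 0.82
[406. 199.] [ 591.9 -268.1] [64.1 63.7] 78.3 [ 591.9 -268.2] 0.97
[287. 186.] [629.7  70. ] [42.7 43. ] 89.3 [629.6  69.2] 0.84
[338. 176.] [655.9 -77.4] [62.9 65.2] 26.0 [655.1 -77.2] 0.97
```

View pics/topcrop.png

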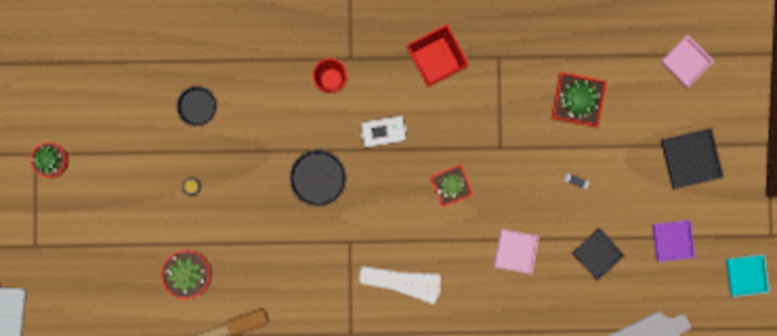

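```bash
python3 - <<'E'
from h import *
print(tool([.362,.272,.2]))
E
```

```text
(array([-22.33, -23.08,   1.37]), np.float64(156.46))
```

```bash
python3 -m handwheel '1 -22.3 -23.1 1 0;1 -22.3 -23.1 1 0;1 -22.3 -23.1 1 0;1 -22.3 -23.1 1 0;1 -22.3 -23.1 1 0;1 -22.3 -23.1 1 0;1 -22.3 -23.1 1 0;1 -22.3 -23.1 1 0' 25; python3 - <<'E'
from h import *
i,K,T=view("wrist");cv2.imwrite("pics/w1.png",i[:,:,::-1])
for o in blobs(i,K,T,"red",.058,amin=300):print(*o)
print(read_state()["position"])
E
```

```text
time: 1.2
position: [0.3614, 0.2731, 0.2037]
orientation: [-0.639, -3.076, 0.001]
force: [0.1, 0.6, -0.4]
gripper_width: 0.0908
[543. 289.] [504.8 447.2] [56.1 43.8] 66.5 [509.  446.2] 0.78
[306. 228.] [362.  266.9] [64.7 65.1] 3.1 [362.  267.1] 0.79
[0.36133087 0.2731226  0.20370669]
```

View pics/w1.png

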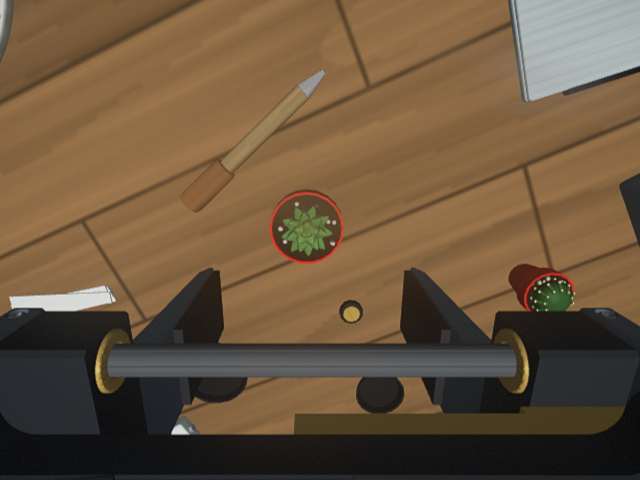

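This is the large round rosette pot, with its collar centred at (307,228). It measures 65 mm across against 66 listed, and nothing tall stands beside it, so I'll grasp it.

```bash
python3 - <<'E'
from h import *
print(tool([.362,.267,.031]))
E
```

```text
(array([-0.31, -0.53, 17.27]), np.float64(156.55))
```

```bash
python3 -m handwheel '1 -0.3 -0.5 3 0;1 -0.3 -0.5 8 0;1 -0.3 -0.5 12.5 0;1 -0.3 -0.5 15.5 0;1 -0.3 -0.5 17.2 0;1 -0.3 -0.5 17.2 0;1 -0.3 -0.5 17.2 0;-1 -0.3 -0.5 17.2 0;-1 -0.3 -0.5 17.2 0;-1 -0.3 -0.5 17.2 0;-1 -0.3 -0.5 17.2 0;-1 -0.3 -0.5 17.2 0;-1 -0.3 -0.5 17.2 0' 25
```

```text
time: 2.88
position: [0.3623, 0.2675, 0.032]
orientation: [0.638, 3.076, 0.0]
force: [-0.4, 1.0, 6.4]
gripper_width: 0.0664
```

```bash
python3 -m handwheel '-1 0 0 -1 0;-1 0 0 -4 0;-1 0 0 -8 0;-1 0 0 -12 0;-1 0 0 -12 0;-1 0 0 -12 0'; python3 - <<'E'
from h import *
print(tool([.493,.0905,.151]),read_state()["gripper_width"])
i,K,T=view("wrist");cv2.imwrite("pics/w2.png",i[:,:,::-1])
E
```

```text
time: 3.62
position: [0.3619, 0.2672, 0.1518]
orientation: [0.639, 3.076, -0.0]
force: [-0.4, -0.5, -1.8]
gripper_width: 0.0668
(array([-19.06, -10.99,   0.09]), np.float64(156.54)) 0.06683509469993562
```

View pics/w2.png

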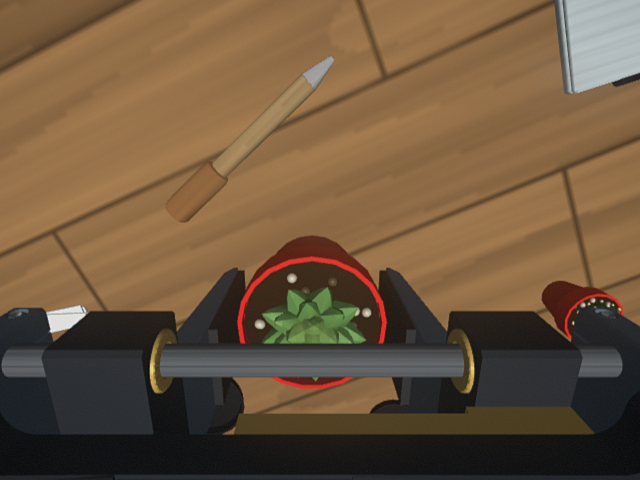

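```bash
python3 -m handwheel '-1 -6 -3.5 0 0;-1 -12 -7 0 0;-1 -18 -10 0 0;-1 -23 -11 0 0;-1 -28 -11 0 0;-1 -29 -11 0 0;-1 -29 -11 0 0;-1 -29 -11 0 0;-1 -29 -11 0 0'; python3 - <<'E'
from h import *
i,K,T=view("wrist");cv2.imwrite("pics/w3.png",i[:,:,::-1])
for o in blobs(i,K,T,"black",.011,(100,0,540,270),amin=300):print(*o)
print(proj([.493,.0905,.011],K,T),read_state()["position"])
E
```

```text
time: 4.8
position: [0.5829, 0.0514, 0.1513]
orientation: [-0.637, -3.075, 0.001]
force: [-0.6, 0.4, -2.0]
gripper_width: 0.067
[314. 103.] [491.4  91.6] [77.6 77.4] 26.0 [491.7  91.4] 0.79
[312.60069829 107.46273155] [0.58318938 0.05136162 0.15142306]
```

View pics/w3.png

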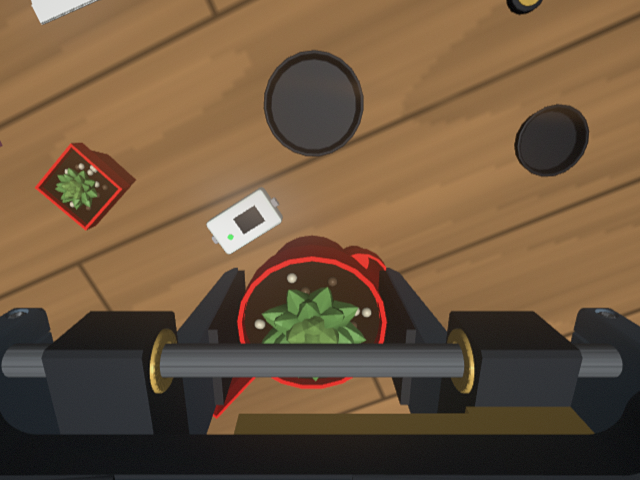

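```bash
python3 - <<'E'
from h import *
print(tool([.4915,.0913,.0352]))
i,K,T=view("wrist")
for o in blobs(i,K,T,"black",.011,(500,50,620,200),amin=300):print(*o)
for o in blobs(i,K,T,"red",.048,(0,100,160,250),amin=300):print(*o)
E
```

```text
(array([ 9.99,  0.03, 11.63]), np.float64(156.59))
[552. 139.] [594.  257.8] [56.1 57.6] 6.2 [593.3 257.4] 0.79
[ 80. 188.] [477.8 -91.4] [48.2 46.8] 20.9 [476.9 -92. ] 0.97
```

```bash
python3 -m handwheel '-1 5 0 0 0;-1 10 0 0 0;-1 10 0 1 0;-1 10 0 4 0;-1 10 0 7 0;-1 10 0 9 0;-1 10 0 10.3 0;-1 10 0 10.9 0;-1 10 0 11.2 0;-1 10 0 11.4 0;-1 10 0 11.5 0;-1 10 0 11.6 0;-1 10 0 11.6 0'
```

```text
time: 6.52
position: [0.4916, 0.0909, 0.0356]
orientation: [-0.637, -3.076, 0.001]
force: [-0.3, 0.0, -1.8]
gripper_width: 0.0666
```

```bash
python3 -m handwheel '-1 0 0 0.05 0;-1 0 0 0.1 0;-1 0 0 0.1 0'; python3 -m handwheel '-1 0 0 0.05 0;-1 0 0 0.05 0'
```

```text
time: 6.9
position: [0.4916, 0.0909, 0.035]
orientation: [-0.637, -3.076, 0.001]
force: [-2.9, -1.1, 8.2]
gripper_width: 0.0664
time: 7.15
position: [0.4917, 0.0909, 0.035]
orientation: [0.637, 3.076, -0.001]
force: [-3.8, 0.3, 11.6]
gripper_width: 0.0665
```

```bash
python3 -m handwheel '1 0 0 0 0;1 0 0 0 0;1 0 0 0 0;1 0 0 0 0;1 0 0 -1 0;1 0 0 -5 0;1 0 0 -10 0;1 0 0 -13 0;1 0 0 -13 0;1 0 0 -13 0';  python3 - <<'E'
from h import *
i,K,T=view("wrist");cv2.imwrite("pics/w4.png",i[:,:,::-1])
for o in blobs(i,K,T,"red",.061,amin=300):print(*o)
print(tool([.520,.448,.2]))
E
```

```text
time: 8.4
position: [0.4913, 0.091, 0.1649]
orientation: [-0.637, -3.076, 0.001]
force: [0.2, 0.5, -0.2]
gripper_width: 0.0913
[230. 418.] [607.9 -44.9] [69.5 55.2] 66.6 [617.  -49.4] 0.65
[353. 385.] [630.4  69.7] [43.9 20.1] 66.6 [622.6  73. ] 0.81
[107. 300.] [471.  -83.1] [28.5 22.5] 66.6 [474.1 -84. ] 0.81
[116. 286.] [470.3 -73.1] [43.8 64.2] 20.8 [467.  -74.3] 0.82
[312. 238.] [491.   90.4] [64.6 64.8] 66.6 [491.1  90.4] 0.8
(array([11.54, 33.91, -3.59]), np.float64(156.59))
```

View pics/w4.png

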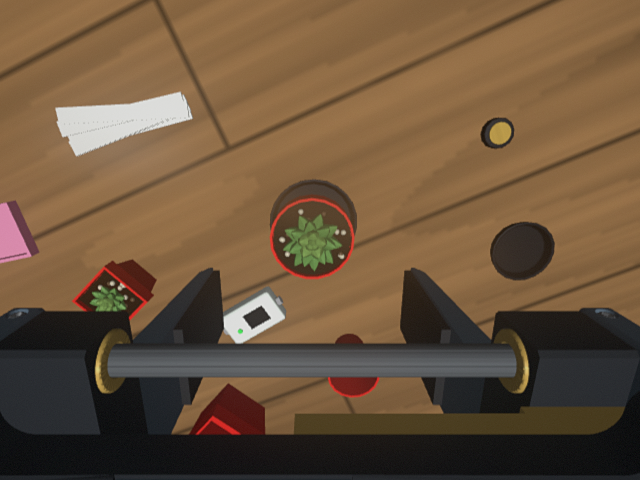

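The large round pot sits at (491, 90) mm, about 1 mm off its saucer's centre, and it's upright. Next is the small round cactus.

```bash
python3 -m handwheel '1 2 6 -2 0;1 4 12 -2.5 0;1 6 18 -2.5 0;1 8 24 -2.5 0;1 10 30 -2.5 0;1 11.5 34 -2.5 0;1 11.5 34 -2.5 0;1 11.5 34 -2.5 0;1 11.5 34 -2.5 0'; python3 - <<'E'
from h import *
i,K,T=view("wrist");cv2.imwrite("pics/w5.png",i[:,:,::-1])
for o in blobs(i,K,T,"red",.048,(150,100,450,330),amin=300):print(*o)
E
```

```text
time: 9.57
position: [0.5207, 0.4473, 0.1888]
orientation: [-0.639, -3.074, 0.003]
force: [-0.7, 0.2, 0.8]
gripper_width: 0.0911
[319. 222.] [518.7 453.9] [46.1 47.3] 66.6 [518.7 453.8] 0.79
```

View pics/w5.png

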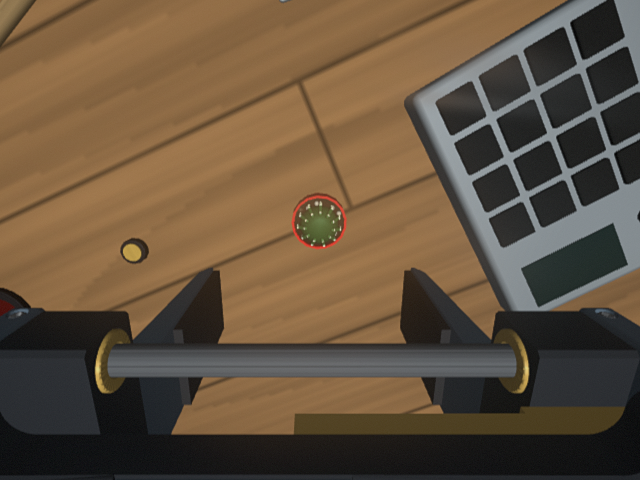

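It's the small round cactus, with the collar at (319,222) and 47 mm across. The drum machine stays more than 90 mm away along the jaws.

```bash
python3 - <<'E'
from h import *
print(tool([.5187,.4538,.023]))
E
```

```text
(array([ 0.43,  0.52, 16.61]), np.float64(156.52))
```

```bash
python3 -m handwheel '1 0.4 0.5 3 0;1 0.4 0.5 8 0;1 0.4 0.5 12.5 0;1 0.4 0.5 15 0;1 0.4 0.5 16.6 0;1 0.4 0.5 16.6 0;1 0.4 0.5 16.6 0;-1 0.4 0.5 16.6 0;-1 0.4 0.5 16.6 0;-1 0.4 0.5 16.6 0;-1 0.4 0.5 16.6 0;-1 0.4 0.5 16.6 0;-1 0.4 0.5 16.6 0;-1 0.4 0.5 16.6 0' 15
```

```text
time: 11.38
position: [0.519, 0.4535, 0.0231]
orientation: [-0.639, -3.075, 0.002]
force: [0.5, 1.5, 0.2]
gripper_width: 0.0484
```

```bash
python3 -m handwheel '-1 0 0 -1 0;-1 0 0 -4 0;-1 0 0 -8 0;-1 0 0 -12 0;-1 0 0 -12 0;-1 0 0 -12 0'; python3 - <<'E'
from h import *
i,K,T=view("wrist");cv2.imwrite("pics/w6.png",i[:,:,::-1])
print(tool([.594,.2575,.143]),read_state()["gripper_width"])
E
```

```text
time: 12.12
position: [0.5188, 0.4534, 0.1429]
orientation: [-0.639, -3.074, 0.003]
force: [0.1, 1.3, -1.9]
gripper_width: 0.0483
(array([-14.71, -14.94,  -0.06]), np.float64(156.52)) 0.04843426928442624
```

View pics/w6.png

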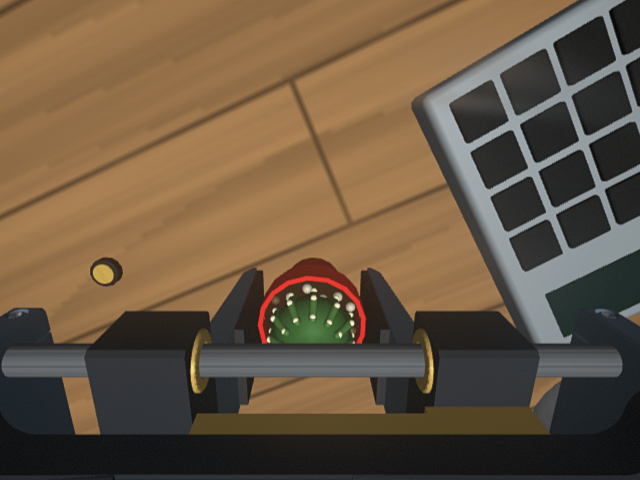

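The cactus is held upright between the pads. I'll overshoot past the small round saucer so I can see it in front.

```bash
python3 -m handwheel '-1 -5 -4 0 0;-1 -10 -8 0 0;-1 -15 -12 0 0;-1 -20 -15 0 0;-1 -24.7 -15 0 0;-1 -24.7 -15 0 0;-1 -24.7 -15 0 0;-1 -24.7 -15 0 0'; python3 - <<'E'
from h import *
i,K,T=view("wrist");cv2.imwrite("pics/w7.png",i[:,:,::-1])
for o in blobs(i,K,T,"black",.011,(100,0,540,270),amin=300):print(*o)
print(tool([.594,.2575,.0265]))
E
```

```text
time: 13.18
position: [0.6842, 0.2179, 0.1418]
orientation: [-0.637, -3.073, 0.005]
force: [0.8, 0.3, -1.0]
gripper_width: 0.0481
[315. 104.] [593.9 258.1] [55.5 54.3] 4.5 [594.  259.1] 0.8
(array([ 9.84,  0.07, 11.58]), np.float64(156.58))
```

View pics/w7.png

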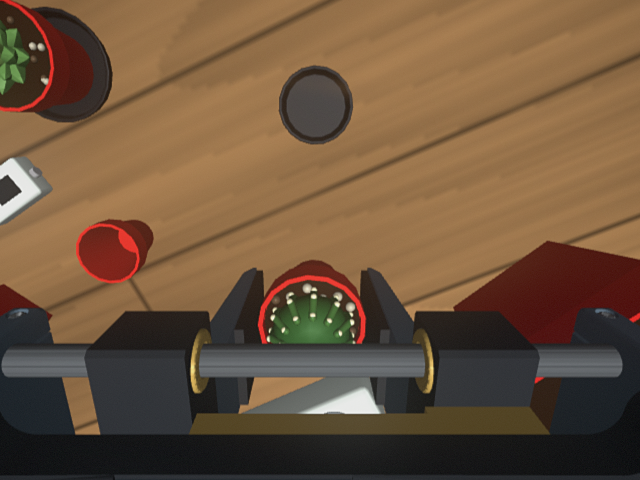

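```bash
python3 -m handwheel '-1 5 0.1 0 0;-1 9.8 0.1 0 0;-1 9.8 0.1 1 0;-1 9.8 0.1 4 0;-1 9.8 0.1 7 0;-1 9.8 0.1 9 0;-1 9.8 0.1 10.3 0;-1 9.8 0.1 10.9 0;-1 9.8 0.1 11.2 0;-1 9.8 0.1 11.4 0;-1 9.8 0.1 11.5 0;-1 9.8 0.1 11.6 0;-1 9.8 0.1 11.6 0'
```

```text
time: 14.85
position: [0.5945, 0.2576, 0.0263]
orientation: [-0.637, -3.073, 0.004]
force: [0.2, -0.3, -1.2]
gripper_width: 0.0487
```

```bash
python3 -m handwheel '-1 0 0 0.05 0;-1 0 0 0.1 0;-1 0 0 0.1 0'; python3 -m handwheel '-1 0 0 0.05 0;-1 0 0 0.05 0'
```

```text
time: 15.22
position: [0.5947, 0.2577, 0.0259]
orientation: [-0.637, -3.074, 0.004]
force: [-2.1, -0.0, 7.9]
gripper_width: 0.0481
time: 15.48
position: [0.5948, 0.2577, 0.0259]
orientation: [-0.637, -3.074, 0.003]
force: [-2.4, -1.5, 8.4]
gripper_width: 0.0481
```

```bash
python3 -m handwheel '1 0 0 0 0;1 0 0 0 0;1 0 0 0 0;1 0 0 0 0;1 0 0 -1 0;1 0 0 -5 0;1 0 0 -10 0;1 0 0 -14 0;1 0 0 -16 0;1 0 0 -16 0;1 0 0 -16 0';  python3 - <<'E'
from h import *
i,K,T=view("wrist");cv2.imwrite("pics/w8.png",i[:,:,::-1])
for o in blobs(i,K,T,"red",.051,(150,150,450,320),amin=300):print(*o)
print(tool([.4775,-.092,.2]))
E
```

```text
time: 16.85
position: [0.5947, 0.2579, 0.1853]
orientation: [-0.637, -3.073, 0.004]
force: [0.7, -0.4, -0.5]
gripper_width: 0.091
[313. 227.] [593.6 258.1] [47.  46.8] 66.6 [593.4 258.1] 0.79
(array([ -3.15, -36.76,  -1.38]), np.float64(156.58))
```

View pics/w8.png

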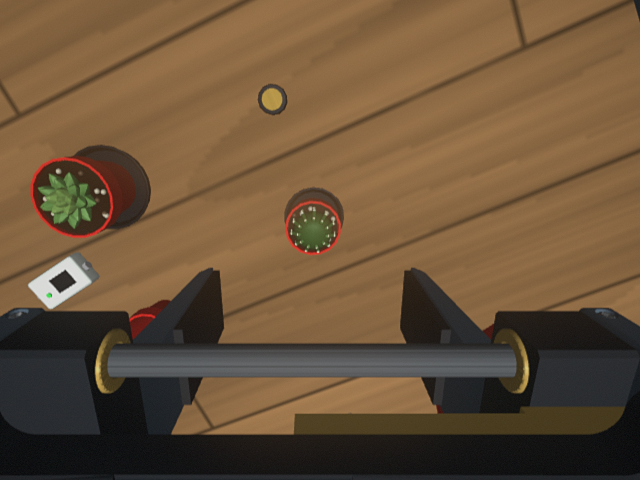

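Also good: the small round pot's collar is at (593.5, 258), matching the saucer at (594, 258). Next is the small square pot.

```bash
python3 -m handwheel '1 0 -6 -1 9;1 -1 -12 -1.4 18;1 -2 -18 -1.4 27;1 -3 -24 -1.4 36;1 -3.1 -30 -1.4 45.6;1 -3.1 -36.8 -1.4 45.6;1 -3.1 -36.8 -1.4 45.6;1 -3.1 -36.8 -1.4 45.6;1 -3.1 -36.8 -1.4 45.6'; python3 - <<'E'
from h import *
i,K,T=view("wrist");cv2.imwrite("pics/w9.png",i[:,:,::-1])
for o in blobs(i,K,T,"red",.048,(150,100,450,330),amin=300):print(*o)
print(tool([.4775,-.092,.023]))
E
```

```text
time: 18.02
position: [0.4772, -0.0912, 0.1999]
orientation: [-1.777, -2.588, 0.007]
force: [0.8, 0.2, 0.5]
gripper_width: 0.0911
[312. 223.] [476.8 -92.2] [45.8 45.5] 21.1 [476.9 -92.1] 0.99
(array([-0.09,  0.08, 17.69]), np.float64(111.08))
```

View pics/w9.png

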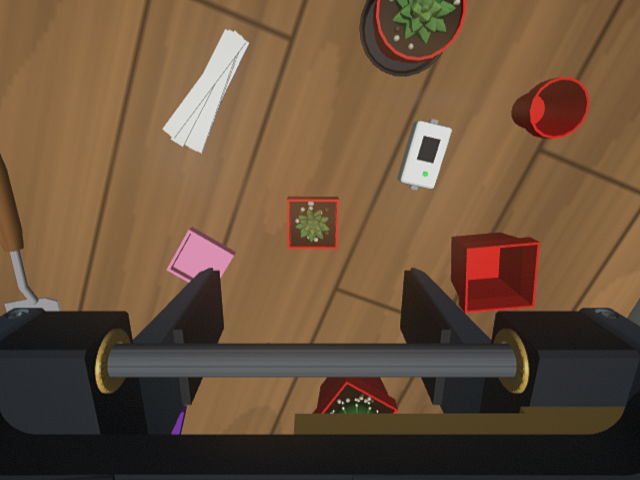

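It's the small square rosette, 46 mm, at (312,223), and the jaws line up with its sides.

```bash
python3 -m handwheel '1 -0.1 0 3 0;1 -0.1 0 8 0;1 -0.1 0 13 0;1 -0.1 0 16 0;1 -0.1 0 17.7 0;1 -0.1 0 17.7 0;1 -0.1 0 17.7 0;-1 -0.1 0 17.7 0;-1 -0.1 0 17.7 0;-1 -0.1 0 17.7 0;-1 -0.1 0 17.7 0;-1 -0.1 0 17.7 0;-1 -0.1 0 17.7 0;-1 -0.1 0 17.7 0' 15
python3 -m handwheel '-1 0 0 -1 0;-1 0 0 -4 0;-1 0 0 -8 0;-1 0 0 -12 0;-1 0 0 -12 0;-1 0 0 -12 0'; python3 - <<'E'
from h import *
i,K,T=view("wrist");cv2.imwrite("pics/w10.png",i[:,:,::-1])
a=np.radians(133.8)
print(tool([.382-.1*np.cos(a),-.2965-.1*np.sin(a),.143]))
E
```

```text
time: 19.82
position: [0.4768, -0.0924, 0.0229]
orientation: [-1.776, -2.588, 0.007]
force: [0.5, -0.1, 3.4]
gripper_width: 0.0459
time: 20.58
position: [0.477, -0.0921, 0.1428]
orientation: [-1.776, -2.588, 0.007]
force: [0.3, 0.6, -1.2]
gripper_width: 0.0459
(array([-2.490e+01, -1.233e+01, -1.000e-02]), np.float64(111.08))
```

View pics/w10.png

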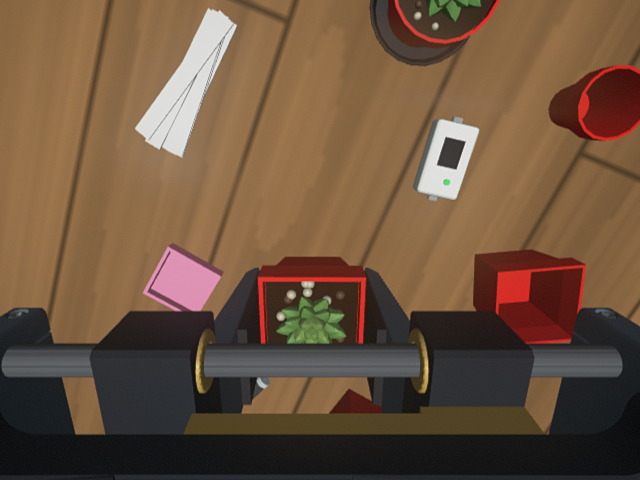

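```bash
python3 -m handwheel '-1 -5 -2.4 0 -6;-1 -10 -5 0 -12;-1 -15 -7.5 0 -18;-1 -20 -10 0 -22.7;-1 -24.9 -12.3 0 -22.7;-1 -24.9 -12.3 0 -22.7;-1 -24.9 -12.3 0 -22.7;-1 -24.9 -12.3 0 -22.7'; python3 - <<'E'
from h import *
i,K,T=view("wrist");cv2.imwrite("pics/w11.png",i[:,:,::-1])
for o in blobs(i,K,T,"black",.011,(100,0,540,270),amin=300):print(*o)
print(tool([.382,-.2965,.0265]))
E
```

```text
time: 21.62
position: [0.4514, -0.3672, 0.1424]
orientation: [-1.229, -2.885, 0.005]
force: [-0.6, -0.9, -1.8]
gripper_width: 0.0459
[316. 105.] [ 381.3 -296.3] [50.7 48.9] 41.4 [ 382. -297.] 0.97
(array([ 9.88, -0.05, 11.65]), np.float64(133.85))
```

View pics/w11.png

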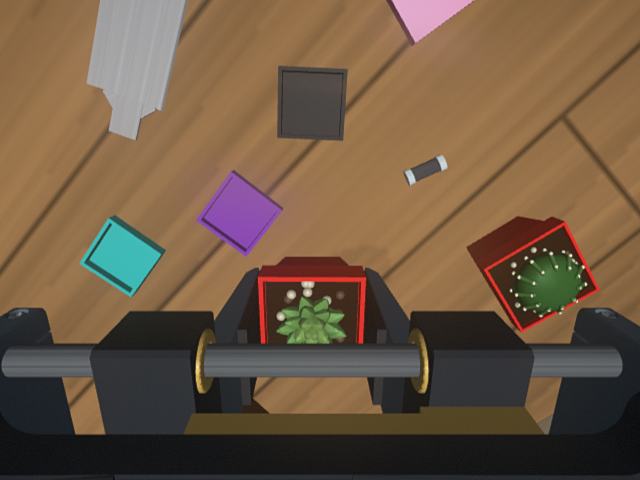

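```bash
python3 - <<'E'
from h import *
i,K,T=view("wrist")
w=cast([(278,66),(348,69),(344,140),(278,137)],K,T,.011)[:,:2]*1000
print(w.round(1),w.mean(0).round(1))
d=np.roll(w,-1,0)-w
print(np.hypot(*d.T).round(1),(np.degrees(np.arctan2(d[:,1],d[:,0]))%90).round(1))
cv2.imwrite("pics/c11.png",cv2.resize(i[40:160,250:370,::-1],None,fx=5,fy=5,interpolation=cv2.INTER_CUBIC))
g=cv2.GaussianBlur(cv2.cvtColor(i,cv2.COLOR_RGB2GRAY),(0,0),1)
m=(g<85).astype(np.uint8);m[:, :250]=0;m[:,370:]=0;m[:40]=0;m[160:]=0
c=max(cv2.findContours(m,0,1)[0],key=cv2.contourArea)
print(cv2.minAreaRect((cast(c.reshape(-1,2),K,T,.011)[:,:2]*1000).astype(np.float32)))
E
```

```text
[[ 344.6 -294. ]
 [ 383.7 -259.3]
 [ 418.  -297.4]
 [ 379.  -331.7]] [ 381.3 -295.6]
[52.3 51.3 52.  51.1] [41.6 42.  41.3 42.3]
((389.74090576171875, -298.95880126953125), (61.026920318603516, 67.64601135253906), 40.966529846191406)
```

View pics/c11.png

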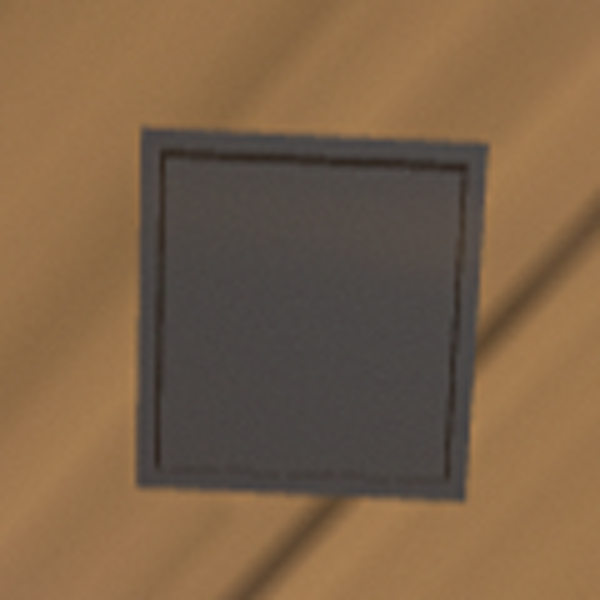

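The saucer measures 52 mm, with yaw 41.7° and centre (381.5, -296). I'll adjust by +2.1° and set the pot down.

```bash
python3 -m handwheel '-1 5 0 0 2.1;-1 9.9 0 0 2.1;-1 9.9 0 1 2.1;-1 9.9 0 4 2.1;-1 9.9 0 7 2.1;-1 9.9 0 9 2.1;-1 9.9 0 10.3 2.1;-1 9.9 0 10.9 2.1;-1 9.9 0 11.2 2.1;-1 9.9 0 11.4 2.1;-1 9.9 0 11.5 2.1;-1 9.9 0 11.6 2.1;-1 9.9 0 11.6 2.1'; python3 -m handwheel '-1 0 0 0.05 0;-1 0 0 0.1 0;-1 0 0 0.1 0'
```

```text
time: 23.35
position: [0.3823, -0.2962, 0.0272]
orientation: [-1.282, -2.863, 0.006]
force: [0.2, 0.7, -0.9]
gripper_width: 0.0463
time: 23.72
position: [0.3823, -0.2962, 0.0262]
orientation: [-1.282, -2.863, 0.006]
force: [0.7, -1.5, -0.1]
gripper_width: 0.046
```

```bash
python3 -m handwheel '-1 0 0 0.03 0;-1 0 0 0.06 0;-1 0 0 0.06 0'; python3 -m handwheel '-1 0 0 0.05 0;-1 0 0 0.05 0'
```

```text
time: 24.1
position: [0.3824, -0.2962, 0.0259]
orientation: [-1.282, -2.863, 0.006]
force: [-1.3, 1.0, 8.8]
gripper_width: 0.0461
time: 24.35
position: [0.3824, -0.2962, 0.0259]
orientation: [-1.282, -2.863, 0.006]
force: [-1.5, 2.0, 13.7]
gripper_width: 0.0462
```

```bash
python3 -m handwheel '1 0 0 0 0;1 0 0 0 0;1 0 0 0 0;1 0 0 0 0;1 0 0 -1 0;1 0 0 -5 0;1 0 0 -10 0;1 0 0 -14 0;1 0 0 -16 0;1 0 0 -17 0;1 0 0 -17 0';  python3 - <<'E'
from h import *
i,K,T=view("wrist");cv2.imwrite("pics/w12.png",i[:,:,::-1])
for o in blobs(i,K,T,"red",.051,(150,150,450,320),amin=300):print(*o)
print(tool([.592,-.268,.2]))
E
```

```text
time: 25.72
position: [0.3834, -0.296, 0.1962]
orientation: [-1.282, -2.864, 0.006]
force: [-0.8, 0.2, -0.8]
gripper_width: 0.091
[312. 224.] [ 381.6 -296.2] [45.8 45.5] 41.8 [ 381.7 -296.2] 0.99
(array([-11.84,  17.43,  -0.57]), np.float64(131.75))
```

View pics/w12.png

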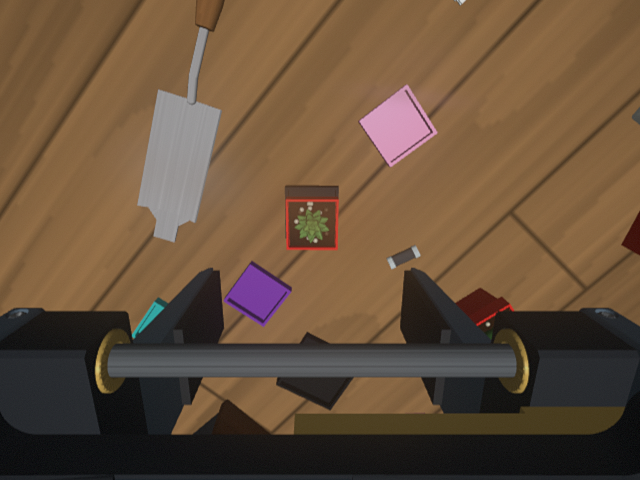

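The small square pot sits at (381.6, -296.2) with yaw 41.8°, matching its saucer. Now the large square cactus.

```bash
python3 -m handwheel '1 -3 4.4 -0.5 10;1 -6 8.8 -0.5 20;1 -9 13 -0.5 30;1 -11.8 17.4 -0.5 40;1 -11.8 17.4 -0.5 50;1 -11.8 17.4 -0.5 53.4;1 -11.8 17.4 -0.5 53.4;1 -11.8 17.4 -0.5 53.4'; python3 - <<'E'
from h import *
i,K,T=view("wrist");cv2.imwrite("pics/w13.png",i[:,:,::-1])
for o in blobs(i,K,T,"red",.058,(150,100,450,330),amin=300):print(*o)
print(tool([.592,-.268,.031]))
E
```

```text
time: 26.78
position: [0.5912, -0.2678, 0.1985]
orientation: [-2.431, -1.984, 0.009]
force: [-0.2, 0.1, 0.2]
gripper_width: 0.0912
[313. 223.] [ 591.  -266.7] [63.7 63.8] 78.5 [ 591.2 -266.7] 0.99
(array([ 0.04,  0.18, 16.77]), np.float64(78.42))
```

View pics/w13.png

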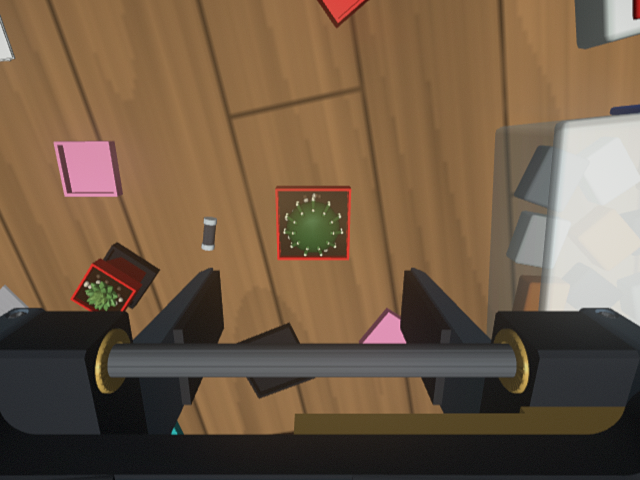

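It's the large square cactus, 64 mm, at (313,223), with the jaws aligned. The storage box is well outside the finger span.

```bash
python3 -m handwheel '1 0.1 0 3 0;1 0.1 0 8 0;1 0.1 0 12.5 0;1 0.1 0 15 0;1 0.1 0 16.7 0;1 0.1 0 16.7 0;1 0.1 0 16.7 0;-1 0.1 0 16.7 0;-1 0.1 0 16.7 0;-1 0.1 0 16.7 0;-1 0.1 0 16.7 0;-1 0.1 0 16.7 0;-1 0.1 0 16.7 0' 25
python3 -m handwheel '-1 0 0 -1 0;-1 0 0 -4 0;-1 0 0 -8 0;-1 0 0 -12 0;-1 0 0 -12 0;-1 0 0 -12 0'; python3 - <<'E'
from h import *
i,K,T=view("wrist");cv2.imwrite("pics/w14.png",i[:,:,::-1])
print(tool([.513,-.430,.151]))
E
```

```text
time: 28.45
position: [0.5906, -0.2672, 0.0321]
orientation: [-2.432, -1.984, 0.009]
force: [-0.1, 0.5, 5.5]
gripper_width: 0.0639
time: 29.2
position: [0.5908, -0.2667, 0.1516]
orientation: [-2.431, -1.984, 0.009]
force: [-0.4, -0.4, -3.7]
gripper_width: 0.0635
(array([-17.56,  -4.32,   0.07]), np.float64(78.42))
```

View pics/w14.png

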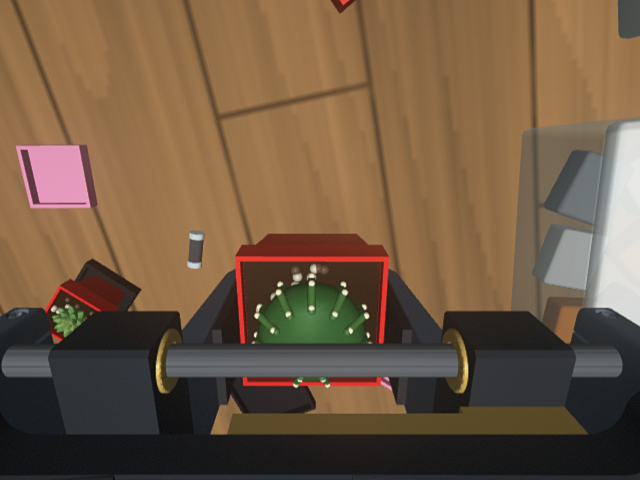

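I'll go in higher with a shorter overshoot, because the mixer stands behind that saucer.

```bash
python3 - <<'E'
from h import *
print(tool([.523,-.479,.25]))
E
python3 -m handwheel '-1 0 0 -5 0;-1 0 0 -10 -5;-1 -5.5 -1.4 -10 -10;-1 -11 -2.8 -10 -15;-1 -16.5 -4 -10 -20;-1 -22 -4.3 -10 -23.9;-1 -22.1 -2.4 -10 -23.9;-1 -22.1 -2.4 -10 -23.9;-1 -22.1 -2.4 -10 -23.9'; python3 - <<'E'
from h import *
i,K,T=view("wrist");cv2.imwrite("pics/w15.png",i[:,:,::-1])
for o in blobs(i,K,T,"black",.011,(100,0,540,270),amin=300):print(*o)
print(read_state()["position"],tool([.513,-.430,.0355]))
E
```

```text
(array([-22.18,  -2.43,  -9.83]), np.float64(78.42))
time: 30.38
position: [0.5231, -0.4775, 0.2505]
orientation: [-1.965, -2.441, 0.008]
force: [0.2, 0.0, -3.0]
gripper_width: 0.0641
[322. 162.] [ 516.5 -428.6] [59.9 66.9] 12.4 [ 523.9 -426.3] 0.78
[223.  15.] [ 395.2 -312.6] [50.7 13.8] 41.2 [ 395.6 -312.8] 0.85
[ 0.52318599 -0.47748361  0.25092631] (array([ 4.8 ,  0.2 , 21.55]), np.float64(102.35))
```

View pics/w15.png

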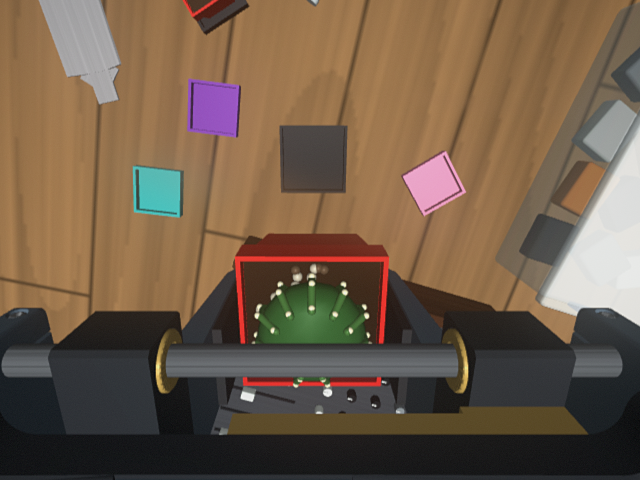

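```bash
python3 - <<'E'
from h import *
i,K,T=view("wrist")
cv2.imwrite("pics/c15.png",cv2.resize(i[110:210,260:370,::-1],None,fx=5,fy=5,interpolation=cv2.INTER_CUBIC))
w=cast([(280,125),(347,125),(347,193),(282,193)],K,T,.011)[:,:2]*1000
print(w.round(1),w.mean(0).round(1))
d=np.roll(w,-1,0)-w
print(np.hypot(*d.T).round(1),(np.degrees(np.arctan2(d[:,1],d[:,0]))%90).round(1))
E
```

```text
[[ 469.9 -402.6]
 [ 539.1 -387.4]
 [ 556.5 -457.7]
 [ 485.8 -473.3]] [ 512.8 -430.3]
[70.9 72.4 72.5 72.5] [12.3 14.  12.4 12.7]
```

View pics/c15.png

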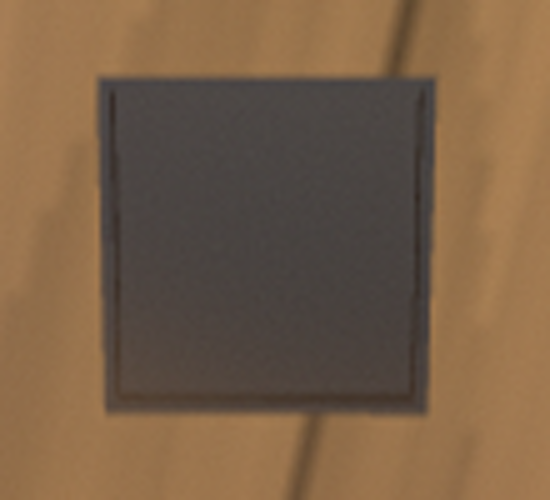

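The saucer is 72 mm, yaw 12.4°, centre (512.6, -430.2), and the tool yaw already matches. Placing now.

```bash
python3 -m handwheel '-1 4.8 0.2 0 0;-1 4.8 0.2 0 0;-1 4.8 0.2 5 0;-1 4.8 0.2 10 0;-1 4.8 0.2 14 0;-1 4.8 0.2 17 0;-1 4.8 0.2 19 0;-1 4.8 0.2 20.2 0;-1 4.8 0.2 20.8 0;-1 4.8 0.2 21.1 0;-1 4.8 0.2 21.3 0;-1 4.8 0.2 21.4 0;-1 4.8 0.2 21.5 0;-1 4.8 0.2 21.5 0'; python3 -m handwheel '-1 0 0 0.03 0;-1 0 0 0.06 0;-1 0 0 0.06 0'
```

```text
time: 32.22
position: [0.5131, -0.4302, 0.0364]
orientation: [-1.965, -2.442, 0.008]
force: [1.1, 0.1, -1.7]
gripper_width: 0.0636
time: 32.6
position: [0.5131, -0.4302, 0.0358]
orientation: [-1.965, -2.442, 0.008]
force: [0.1, 0.7, -3.2]
gripper_width: 0.0634
```

```bash
python3 -m handwheel '-1 0 0 0.05 0;-1 0 0 0.07 0;-1 0 0 0.07 0'; python3 -m handwheel '-1 0 0 0.04 0;-1 0 0 0.04 0'
```

```text
time: 32.98
position: [0.5131, -0.4302, 0.0353]
orientation: [-1.965, -2.442, 0.008]
force: [-0.3, 1.4, 1.0]
gripper_width: 0.064
time: 33.22
position: [0.5131, -0.4302, 0.0353]
orientation: [-1.966, -2.442, 0.008]
force: [-1.8, 1.2, 5.6]
gripper_width: 0.0639
```

Contact is felt, so I'll release and lift.

```bash
python3 -m handwheel '1 0 0 0 0;1 0 0 0 0;1 0 0 0 0;1 0 0 0 0;1 0 0 -1 0;1 0 0 -5 0;1 0 0 -10 0;1 0 0 -14 0;1 0 0 -16 0;1 0 0 -17 0;1 0 0 -17 0';  python3 - <<'E'
from h import *
i,K,T=view("wrist");cv2.imwrite("pics/w16.png",i[:,:,::-1])
for o in blobs(i,K,T,"red",.061,(150,150,450,320),amin=300):print(*o)
print(tool([.45,-.15,.35]))
E
```

```text
time: 34.6
position: [0.5146, -0.4303, 0.2056]
orientation: [-1.966, -2.443, 0.008]
force: [-0.2, 0.5, -0.9]
gripper_width: 0.0913
[311. 222.] [ 512.2 -428.8] [63.8 65.1] 12.5 [ 512.2 -429.6] 0.98
(array([ 28.76,  -0.42, -14.46]), np.float64(102.35))
```

View pics/w16.png

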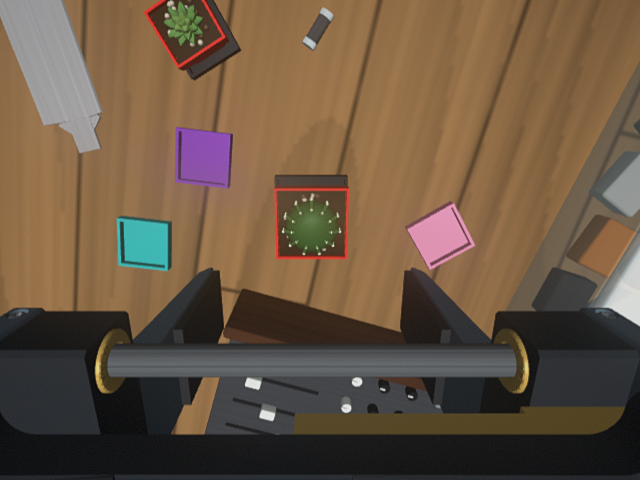

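```bash
python3 -m handwheel '1 0 0 -6 0;1 0 0 -12 0;1 0 0 -15 0;1 0 0 -15 0;1 0 0 -15 0'; python3 - <<'E'
from h import *
i,K,T=view("scene");cv2.imwrite("pics/s2.png",cv2.resize(i[110:350,60:540,::-1],None,fx=1.65,fy=1.65,interpolation=cv2.INTER_CUBIC))
i,K,T=view("top");cv2.imwrite("pics/t2.png",cv2.resize(i[150:310,130:500,::-1],None,fx=2.1,fy=2.1,interpolation=cv2.INTER_CUBIC))
for o in blobs(i,K,T,"red",.055,(130,160,500,300)):print(*o)
E
```

```text
time: 35.28
position: [0.5153, -0.4298, 0.3528]
orientation: [-1.963, -2.44, 0.008]
force: [-0.1, 0.0, -0.1]
gripper_width: 0.091
[417. 270.] [ 383.5 -295.6] [43.8 46.3] 43.8 [ 383. -295.] 0.98
[280. 234.] [492.3  89.1] [64.3 66. ] 44.3 [493.1  89.5] 0.8
[458. 221.] [ 519.6 -427.9] [55.  70.8] 16.7 [ 517.2 -428.2] 0.72
[222. 199.] [593.4 253.5] [45.5 45.7] 89.3 [593.5 254.6] 0.81
[286. 185.] [629.7  70. ] [42.7 43. ] 89.3 [629.7  70. ] 0.85
[338. 176.] [655.9 -77.3] [62.9 65.2] 26.0 [655.1 -77.2] 0.97
```

View pics/s2.png

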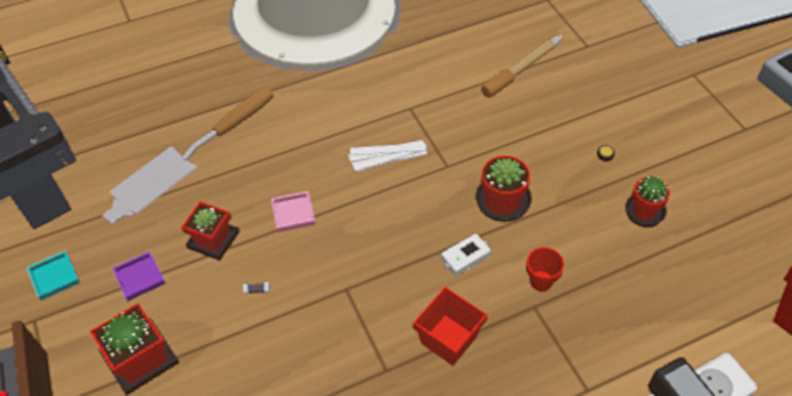

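View pics/t2.png

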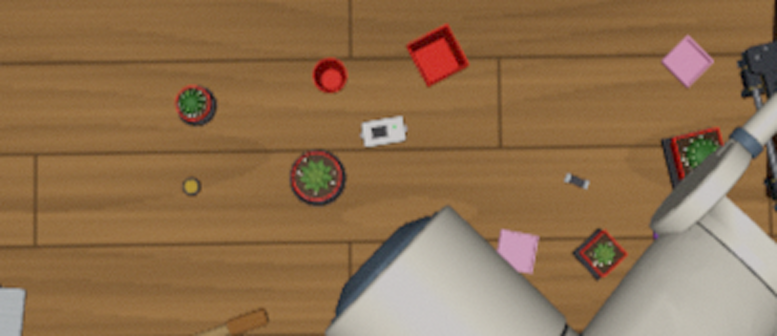

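All four pots stand upright in their saucers, and the empty pots haven't moved. Handing in.

```bash
python3 -c "
from workcell import job_done
print(job_done())"
```

```text
the job is handed in; nothing more can be done
None
```

I stood all four planted pots in their matching black saucers and handed the job in at about 35 s. Each pot was gripped by its collar, lowered until contact was felt, then released.

| Pot | Position after release (mm) | Saucer before (mm) | Yaw, pot / saucer |
|---|---|---|---|
| Round large | 491, 90 | 491.5, 91 | – |
| Round small | 593.5, 258 | 594, 258 | – |
| Square small | 381.6, -296 | 381.5, -296 | 41.8° / 41.7° |
| Square large | 512, -429 | 512.6, -430 | 12.5° / 12.4° |

These come from the wrist camera straight after each release. In the final scene view all four pots were upright in their saucers. In the final top view both empty pots were within 1 mm of where they started, and the gripper was open and clear of everything.

- **Top view offset:** it put the pots up to about 4 mm off the wrist readings, which I put down to its coarse pixels (about 3 mm each). I trusted the wrist camera.
- **Partly hidden pot:** the arm covered part of the large square pot in that top view, so its top-view reading there is unreliable.
- **Saucers not re-measured:** I did not measure the saucers again once the pots were in them.

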